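# Load the cooling plate into the drop-door test fixture

## Task

Load the larger of the two ribbed cooling plates into the grey test fixture: pull the fixture's front door all the way down by its bar, lay the plate flat on the middle of the lowered door, rib up and pointing into the fixture, and let go of it. Then swing the door back up until it is fully shut, so that it tips the plate upright onto its short edge inside the chamber. Leave the smaller plate and the other things on the bench where they are.

Things in the scene. Friction and masses are not known exactly. Their poses are not given: they have to be found in the camera images.
- fixture: Grey upright test fixture screwed to the bench, 136 mm wide, open at the top. Origin on the bench top, vertically below the middle of the door's hinge line; x points from the open front into the chamber (away from the robot at yaw 0), z up. Behind the hinge line is a chamber 100 mm wide (y from -50 to +50) and 40 mm deep (x 0 to 40), floor 33 mm above the bench; its two side walls (8 mm thick) begin at the hinge line and, like the back wall, end 115 mm above the bench.
- door (a joint): Angle of the fixture's bottom-hinged front door in rad: 0 shut (upright), 1.57 fully down (level, on two rubber stops). The top swings out toward the fixture's -x and down. Stiff friction hinge: the empty door stays where it is left; about 2 to 4 N at the bar moves it. It may start shut or ajar.
- door_bar (a point): Middle of the round grip bar along the door's free edge. Bar 12 mm thick, 100 mm long along the fixture's y, carried by two posts at y = -42 and +42 mm, with a 40 mm gap between bar axis and door panel. The bar is 165 mm from the hinge line: 200 mm above the bench when the door is shut, 30 mm when it is down. It can be pinched from above at every door angle and turns between the fingers.
- door_hinge (a point): Middle of the door's hinge line, 35 mm above the bench, on the door's inner face. The door panel is 96 mm wide, 10 mm thick and reaches 125 mm from the hinge; when down, its inner face is level at 35 mm above the bench. Bar axis: 165 mm from the hinge along the door and 5 mm outside the inner face. A plate laid with its end at or a few mm short of the hinge line leaves the bar free to grip, and slides to the chamber floor by itself as the door rises.
- plate_large_c (a point): Centre (13 mm above the underside) of the larger aluminium cooling plate, lying flat with its rib up. Base 110 (x) x 80 (y) x 6 mm, 0.2 kg, with one central rib along x, 90 long, 10 wide, 20 high (top 26 mm above the underside). z points up out of the ribbed face, x along the rib; x and -x ends are alike. Grasp the rib from above.
- plate_small_c (a point): Centre of the smaller plate, of the same form but 80 x 56 mm, rib 60 long; a bystander. The two plates may change places.
- driver_c (a point): Bystander: small screwdriver lying flat, 178 mm long along its y, handle 22 x 23 mm; point at its middle.
- snips_c (a point): Bystander: flush cutters lying flat, 170 long along x, 55 wide, 14 high mm; point at its middle.
- spool_c (a point): Bystander: solder spool standing on its flange, 59 x 72 x 41 mm; point at its middle.
- brush_c (a point): Bystander: wooden brush lying flat, 140 long along y, 14 wide, 7 high mm; point at its middle.
- capacitor_c (a point): Bystander: black cylindrical capacitor lying, 35 long along y, 10 thick mm; point at its middle.
- terminal_c (a point): Bystander: green terminal block, 12 x 38 x 11 mm; point at its middle.
Not all that is in view belongs to the job. What is shaped like the part that bears plate_large_c but yellow is not meant.

How it is judged:
On the way, in this order (a step that is already met when the one before it is completed fails the run):
1. the door is all the way down (within 0.2 rad) (value of joint door above 1.37 rad), for 0.2 s.
2. the larger plate lies flat, rib up, on the lowered door, within 20 mm of the door's middle line, and has been let go (x of plate_large_c in the frame of fixture between -0.105 and -0.02 m and y of plate_large_c in the frame of fixture between -0.02 and 0.02 m and z of plate_large_c in the frame of fixture between 0.036 and 0.06 m and angle between plate_large_c's own z axis and vertical below 0.17 rad and value of joint door above 1.35 rad and contact force between the fingers and plate_large below 0.3 N), for 0.2 s.
At the end, for the whole second after the job is handed in: The door is shut (within 0.07 rad) and at rest, and the larger plate stands at rest on its short edge inside the chamber behind the door, upright within about 0.37 rad and within 20 mm of the chamber's middle (value of joint door below 0.07 rad and x of plate_large_c in the frame of fixture between 0 and 0.038 m and y of plate_large_c in the frame of fixture between -0.02 and 0.02 m and z of plate_large_c in the frame of fixture between 0.074 and 0.102 m and angle between plate_large_c's own z axis and vertical between 1.2 and 1.95 rad and angle between the x axis of plate_large_c and the z axis of fixture, either way round below 0.37 rad and linear speed of plate_large below 0.03 m/s and velocity of joint door below 0.05 rad/s); the robot touches nothing.
It fails at once if the smaller plate is moved more than 30 mm (distance of plate_small_c from where it was at the start of the episode above 0.03 m).
It fails at once if another thing on the bench (screwdriver, pair of flush cutters, spool of solder, wooden brush, black capacitor, green terminal block) is moved more than 30 mm (distance of any of driver_c, snips_c, spool_c, brush_c, capacitor_c, terminal_c from where it was at the start of the episode above 0.03 m).
It also fails if it takes over 72 s, if anything falls off the work surface, if the arm or the gripper's body presses on something with over 40 N, if the wrist force passes 120 N, or if a joint passes its speed limit or range.

## Robot

A 6-joint arm with a two-finger parallel gripper is mounted at the origin on a cart in front of the work surface, level with it; the furniture and walls round the work are solid. World frame = base frame: x ahead of the robot, y to its left, z up, the work surface at z = 0. Lengths are in m, angles in rad, forces in N, time in s.
With the tool pointing down it reaches from about 0.275 to 0.825 m from the base axis. Payload 4.9 kg.
Tool frame: the origin (TCP) lies midway between the tips of the shut fingers; the grasp point (between the pads) lies 19 mm behind it (bot.grip_depth is the distance from the TCP to the grasp point, in m); y points along the fingers, x is the direction in which the jaws open and shut, and the axes are right-handed (so a half turn about y gives the same grasp; the last joint's range is limited). The gripper opens to 85 mm and grips with 20 to 120 N. Pads are 22 mm wide; open, the fingers measure 114 mm over their backs; the gripper's body (76 mm by 85 mm) begins 54 mm behind the grasp point. The pads swing forward as they close: fully open they stand 13 mm farther back than shut.
Start: joints at [0.995, 0.326, -0.193, 1.052, 0, 1.437], TCP at [0.235, 0.497, 0.231] pointing down, gripper open.
Joint ranges: [-2.65, 2.65], [-0.97, 1.79], [-1.3, 1.35], [-1.93, 2.1], [-1.47, 1.37], [-3.14, 3.14]. Speed limits (rad/s): [2.57, 2.57, 3.14, 3.14, 3.14, 3.14].

## Interface

Orientations are given as a unit quaternion [w, x, y, z].
In Python, from cell import bot gives the robot as it stands. Calls block until the motion is done:
- bot.move_pose(position, orientation): joint-space move of the TCP to a pose.
- bot.move_linear(position, speed=0.15, rotation=None, until_force=None): straight line of the TCP; rotation=None keeps the orientation; speed is the mean speed in m/s. With until_force (N) it stops when the force on the tool has changed by that much, and returns True; else False.
- bot.goto_joints(angles): joint-space move.
- bot.set_gripper(opening, grasp_force=None): opening from 0.0 (shut) to 1.0 (fully open); grasp_force is the grip in N (None keeps the last); returns when the fingers have stopped.
- bot.wait(seconds).
- bot.solve_ik(position, orientation): joint angles nearest the present ones, or None.
- bot.camera(name): name is "side" or "top" or "wrist"; returns the picture (420x560x3 uint8, red, green, blue); there is no depth.
- bot.calibration(name): a dict with "mtx" (3x3 intrinsics, pixels), "k1" (the pictures are not rectified: a ray, as slopes to the right and down, at radius r is drawn at 1 + k1 r^2 times it, then the intrinsics apply), "extrinsics" (4x4, takes a point from world to camera coordinates); the wrist camera has in their place "hand_eye" (4x4, takes a point from camera to tool coordinates, whose origin is the TCP and whose axes are the tool frame's). Camera axes: x right, y down, z forward; pixel columns grow to the right and rows downward; lengths in m; the calibration is good to about 2 mm. A picture is of the moment at which its call begins: read the wrist's pose just before it. calibration takes no time and is no camera call.
A pose or a line that the arm cannot do raises bot.PlanningError and nothing moves.
- bot.close_job(): hands the job in, once; it reports no verdict.
Trained networks look in the newest picture that a camera, given by its name, has taken for a name from the list of things; names that differ only in an ending like _2 or _b are one class to them, and where a whole thing is asked for, a point or a joint stands for the part that bears it (a point fixed in the world has none). Each returns a list of dicts, best first, with "confidence" (0 to 1); they miss things now and then, are a little off and sometimes report something else, mostly with a low value. They report only what shows in the picture. A call takes as long as a camera call. They do not tell look-alikes from the thing itself.
- bot.search_frame(camera, thing): "bbox" ([left, top, width, height] in pixels, round what is visible of it).
Readings, each from a call of its own:
- bot.read_clock(): time.
- bot.read_joint_positions(): joint angles.
- bot.read_joint_vel(): joint speeds.
- bot.read_joint_efforts(): joint torques, N m.
- bot.read_position(): TCP position.
- bot.read_tool_rot(): TCP orientation.
- bot.read_ft_force(): force on the tool from outside, world axes, zero at the start.
- bot.read_moment(): the same for the moment, N m.
- bot.read_gripper_width(): opening from 0.0 (shut) to 1.0 (fully open).
Only numpy, scipy, OpenCV 4.12 (cv2) and the standard library are available. Lean on these libraries where they do the work, as an engineer would, in place of code of your own. Each camera call takes 0.05 s, during which the arm holds its last target. There are 200 camera calls.

## Working session

There is one attempt and no reset: what is moved stays moved. The work goes in short steps, each a Python script; the robot and the scene stay as the last script left them, time stands still between calls to the robot, and variables do not carry over. Pictures are saved under pics/ and viewed, about 8 in all and at most 12, crops included, and the job is handed in when it is done.

```bash
mkdir -p pics; ls; cat > h.py <<'E'
from cell import bot
import numpy as np, cv2
from scipy.spatial.transform import Rotation as R
def snap(cam,name=None):
    p=None
    if cam=="wrist": p=(np.array(bot.read_position()),np.array(bot.read_tool_rot()))
    im=np.array(bot.camera(cam))
    if name: cv2.imwrite(f"pics/{name}.png",im[:,:,::-1])
    return im,p
def cam_pose(cam,p=None):
    c=bot.calibration(cam)
    if cam=="wrist":
        T=np.eye(4);q=p[1];T[:3,:3]=R.from_quat([q[1],q[2],q[3],q[0]]).as_matrix();T[:3,3]=p[0]
        return c,T@np.array(c["hand_eye"])
    return c,np.linalg.inv(np.array(c["extrinsics"]))
def pix2w(cam,uv,z,p=None):
    "pixels -> world points on height z"
    c,T=cam_pose(cam,p)
    uv=np.atleast_2d(np.array(uv,float))
    d=cv2.undistortPoints(uv[:,None],np.array(c["mtx"],float),np.array([c["k1"],0,0,0.]))[:,0]
    r=np.c_[d,np.ones(len(d))]@T[:3,:3].T
    s=(z-T[2,3])/r[:,2]
    return T[:3,3]+s[:,None]*r
def w2pix(cam,P,p=None):
    c,T=cam_pose(cam,p);E=np.linalg.inv(T)
    return cv2.projectPoints(np.atleast_2d(np.array(P,float)),cv2.Rodrigues(E[:3,:3])[0],E[:3,3],np.array(c["mtx"],float),np.array([c["k1"],0,0,0.]))[0][:,0]
def quat(yaw):
    "tool pointing down (tool y down), jaw axis x at yaw"
    x=np.array([np.cos(yaw),np.sin(yaw),0]);y=np.array([0,0,-1.]);z=np.cross(x,y)
    q=R.from_matrix(np.c_[x,y,z]).as_quat();return [q[3],q[0],q[1],q[2]]
E
cat > a.py <<'E'
from h import *
print(bot.read_clock(),bot.read_position(),bot.read_tool_rot())
ims=[]
for cam in("top","side"):
    im,_=snap(cam,cam+"0")
    print(cam,np.round(cam_pose(cam)[1],2).tolist())
    for t in("fixture","door","door_bar","plate_large_c","plate_small_c"):
        for d in bot.search_frame(cam,t)[:3]:print(t,np.round(d["bbox"]),round(d["confidence"],2))
E
python3 a.py
```

```text
pics
0.0 [0.23480402 0.49669806 0.23049552] [-0.59714967  0.59766369  0.37772815 -0.37885595]
top [[0.01, -0.99, 0.11, 0.39], [-1.0, -0.01, -0.0, -0.06], [0.0, -0.11, -0.99, 1.46], [0.0, 0.0, 0.0, 1.0]]
fixture [218. 150.  51.  57.] 0.98
door [224. 177.  38.  16.] 0.55
door_bar [222. 180.  38.  12.] 0.86
plate_large_c [394. 156.  30.  41.] 0.92
plate_large_c [302. 218.  37.  40.] 0.83
plate_large_c [176. 219.  26.  34.] 0.7
plate_small_c [128. 221.  22.  26.] 0.97
side [[0.49, -0.68, 0.55, -0.24], [-0.87, -0.38, 0.3, -0.49], [0.01, -0.63, -0.78, 1.26], [0.0, 0.0, 0.0, 1.0]]
fixture [249. 164.  47.  51.] 0.73
door [256. 165.  28.  36.] 0.79
door_bar [257. 164.  29.  35.] 0.8
plate_large_c [205. 199.  27.  25.] 0.98
plate_large_c [386. 234.  30.  30.] 0.63
plate_large_c [291. 239.  37.  27.] 0.59
plate_small_c [170. 189.  23.  18.] 0.51
```

```bash
python3 - <<'E'
import cv2
im=cv2.imread("pics/top0.png")
cv2.imwrite("pics/v1.png",cv2.resize(im[110:310,90:450],None,fx=2.2,fy=2.2,interpolation=cv2.INTER_CUBIC))
E
```

```text
(no output)
```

View pics/v1.png

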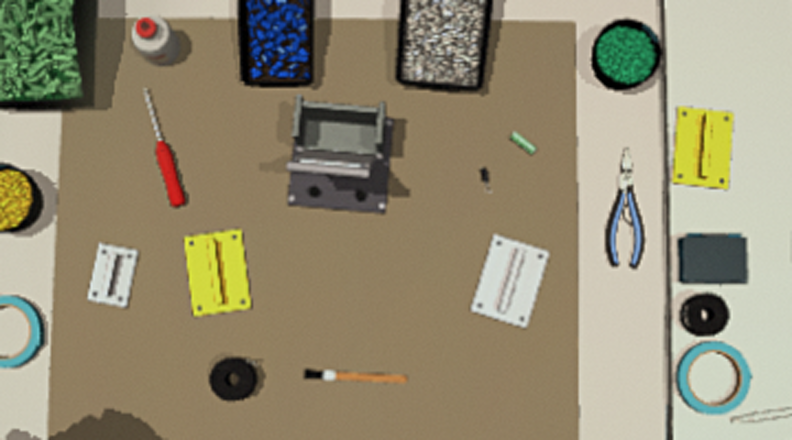

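The candidates for the large plate, in full-picture pixels, are:
- grey plate at (322,237)
- yellow plate at (188,234)
- yellow plate at (410,177), off the mat
- smaller grey plate at (140,234)

The grey one at (322,237) fits: it is large and not yellow. I'll confirm it from close by with the wrist camera, and look at the fixture the same way.

```bash
cat > b.py <<'E'
from h import *
f=lambda a:np.array(a)/2.2+[90,110]
pl=pix2w("top",f([[510,280],[516,249],[503,312]]),0.02);print("plate",pl.round(3))
print("base corners z0",pix2w("top",f([[288,205],[387,212]]),0.005).round(3))
print("back wall top",pix2w("top",f([[296,97],[385,103]]),0.115).round(3))
print("bar",pix2w("top",f([[292,163],[369,170]]),0.19).round(3))
H=bot.calibration("wrist");print(np.array(H["hand_eye"]).round(3).tolist(),np.array(H["mtx"]).round(0).tolist())
bar=pix2w("top",f([330,166]),0.19)[0]
for n,(x,y) in dict(plate=pl[0][:2],fix=bar[:2]-[0.02,0]).items():
    z=0.3 if n=="plate" else 0.42
    for yaw in(0,np.pi,np.pi/2):
        print(n,yaw,bot.solve_ik([x,y,z],quat(yaw)))
E
python3 b.py
```

```text
plate [[ 0.498 -0.203  0.02 ]
 [ 0.54  -0.211  0.02 ]
 [ 0.454 -0.194  0.02 ]]
base corners z0 [[ 0.599  0.102  0.005]
 [ 0.591 -0.035  0.005]]
back wall top [[ 0.725  0.082  0.115]
 [ 0.718 -0.033  0.115]]
bar [[ 0.624  0.077  0.19 ]
 [ 0.617 -0.016  0.19 ]]
[[1.0, 0.0, -0.0, 0.0], [0.0, -0.282, 0.96, -0.144], [0.0, -0.96, -0.282, 0.073], [0.0, 0.0, 0.0, 1.0]] [[373.0, 0.0, 281.0], [0.0, 373.0, 206.0], [0.0, 0.0, 1.0]]
plate 0 [-0.52506476  0.26737823 -0.09763991  1.20577818  0.          1.04573157]
plate 3.141592653589793 [-0.52506476  0.26737823 -0.09763991  1.20577818  0.         -2.09586108]
plate 1.5707963267948966 [-0.52506476  0.26737823 -0.09763991  1.20577818  0.         -0.52506476]
fix 0 [-0.07092888  0.39626994  0.38330421  1.5578306   0.          1.49986745]
fix 3.141592653589793 [-0.07092888  0.39626994  0.38330421  1.5578306   0.         -1.6417252 ]
fix 1.5707963267948966 [-0.07092888  0.39626994  0.38330421  1.5578306   0.         -0.07092888]
```

```bash
cat > c.py <<'E'
from h import *
bot.move_pose([0.40,0.03,0.36],quat(np.pi/2))
im,p=snap("wrist","wf");print(repr(p))
for t in("fixture","door","door_bar"):
    for d in bot.search_frame("wrist",t)[:2]:print(t,np.round(d["bbox"]),round(d["confidence"],2))
bot.move_pose([0.455,-0.19,0.2],quat(np.pi/2-0.19))
im2,p2=snap("wrist","wp");print(repr(p2))
for t in("plate_large_c",):
    for d in bot.search_frame("wrist",t)[:3]:print(t,np.round(d["bbox"]),round(d["confidence"],2))
import pickle;pickle.dump((p,p2),open("p.pkl","wb"))
print(bot.read_clock())
E
python3 c.py
```

```text
(array([0.40001813, 0.03044065, 0.35986006]), array([-0.49992716,  0.49973873,  0.50018424, -0.50014974]))
fixture [237. 281.  95. 105.] 0.87
door [243. 331.  83.  49.] 0.62
door [  5. 234.  38.  95.] 0.62
door_bar [242. 330.  84.  48.] 0.89
(array([ 0.45536683, -0.18940005,  0.20070264]), array([-0.54480779,  0.54513525,  0.45080628, -0.45031736]))
plate_large_c [230. 162.  97. 116.] 0.93
plate_large_c [ 53. 406.  37.  13.] 0.78
3.8333
```

View pics/wf.png

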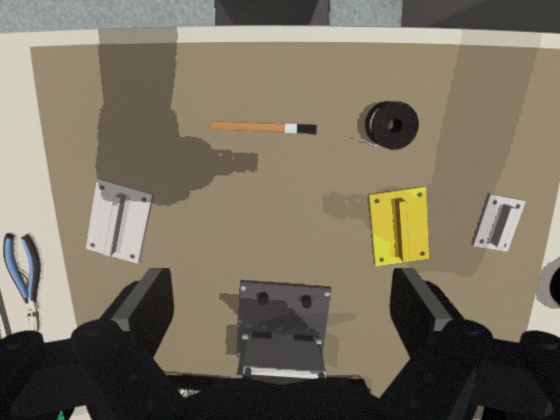

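View pics/wp.png

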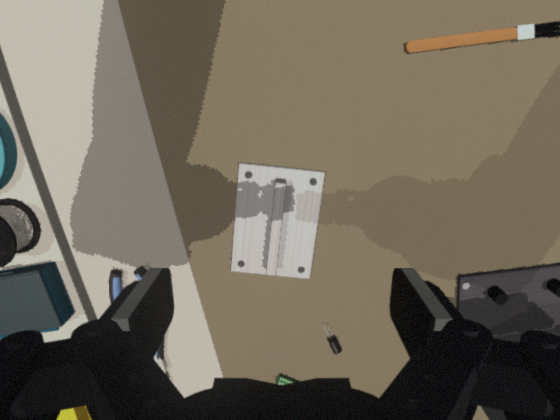

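The wf picture shows the fixture base at (240–331, 282–290), with the bar near (285,373). The wp picture confirms the large grey plate, with corners at about (239,163), (325,172), (310,278) and (232,271) and the rib along (279,180)–(271,274). Next I'll take a view from above the fixture.

```bash
cat > d.py <<'E'
from h import *
import pickle
p,p2=pickle.load(open("p.pkl","rb"))
c=pix2w("wrist",[[239,163],[325,172],[310,278],[232,271]],0.006,p2);print(c.round(4),c.mean(0),[np.linalg.norm(c[i]-c[(i+1)%4]).round(4) for i in range(4)])
d=c[2]+c[3]-c[0]-c[1];print("yaw",np.arctan2(d[1],d[0]))
bot.move_pose([0.58,0.03,0.40],quat(np.pi/2-0.06))
im,p=snap("wrist","wf2");print(repr(p));pickle.dump((p,p2),open("p.pkl","wb"))
for t in("fixture","door","door_bar"):
    for d in bot.search_frame("wrist",t)[:2]:print(t,np.round(d["bbox"]),round(d["confidence"],2))
cv2.imwrite("pics/v4.png",cv2.resize(im[120:340,160:400,::-1],None,fx=2.7,fy=2.7,interpolation=cv2.INTER_CUBIC))
E
python3 d.py
```

```text
[[ 0.4339 -0.2242  0.006 ]
 [ 0.457  -0.1481  0.006 ]
 [ 0.5611 -0.1796  0.006 ]
 [ 0.5388 -0.2549  0.006 ]] [ 0.49770927 -0.20171815  0.006     ] [np.float64(0.0795), np.float64(0.1087), np.float64(0.0785), np.float64(0.1093)]
yaw -0.2897334226493758
(array([0.57958235, 0.02946696, 0.39915892]), array([ 0.51516126, -0.51465118, -0.48419829,  0.48507221]))
fixture [242. 160. 103. 116.] 0.88
door [241. 206.  99.  15.] 0.85
door_bar [238. 208. 102.  14.] 0.71
```

View pics/v4.png

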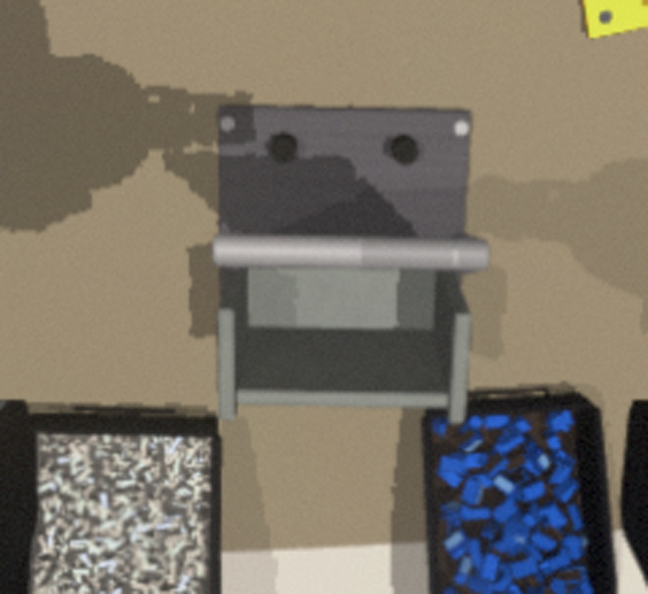

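v4 (crop scale 2.7, offset (160,120)) shows the bar from (214,252) to (488,252). The side wall front ends are at about (227,312) and (460,314), and the back wall inner edge is at row 391.

```bash
cat > e.py <<'E'
from h import *
import pickle
p,_=pickle.load(open("p.pkl","rb"))
f=lambda a:np.array(a)/2.7+[160,120]
g=lambda a:np.array(a)/2.2+[90,110]
L=pix2w("wrist",f([[218,312],[469,314],[236,391],[452,391]]),.115,p);print("wall fronts outer",L.round(4), "width",np.linalg.norm(L[0]-L[1]))
d=L[1]-L[0];print("yaw",np.arctan2(-d[0],d[1]), "depth pts",(L[2:].mean(0)-L[:2].mean(0)).round(4))
print("base corners",(b:=pix2w("wrist",f([[220,108],[469,110]]),.004,p)).round(4),np.arctan2(-(b[1]-b[0])[0],(b[1]-b[0])[1]))
for z in(.16,.17,.18,.19,.2):
    B=pix2w("wrist",f([[214,253],[488,253]]),z,p);T=pix2w("top",g([[292,163],[369,170]]),z)
    print(z,B.mean(0).round(4),np.linalg.norm(B[0]-B[1]).round(4),T.mean(0).round(4),np.arctan2(-(B[1]-B[0])[0],(B[1]-B[0])[1]).round(3))
E
python3 e.py
```

```text
wall fronts outer [[ 0.6665 -0.025   0.115 ]
 [ 0.6743  0.0887  0.115 ]
 [ 0.706  -0.0202  0.115 ]
 [ 0.7121  0.0801  0.115 ]] width 0.11394940408707038
yaw -0.06875213472226764 depth pts [ 0.0387 -0.0019  0.    ]
base corners [[ 0.5911 -0.0287  0.004 ]
 [ 0.6002  0.1053  0.004 ]] -0.06793959913850554
0.16 [0.6279 0.0366 0.16  ] 0.1093 [0.6259 0.0327 0.16  ] -0.06
0.17 [0.6247 0.0365 0.17  ] 0.1065 [0.6242 0.032  0.17  ] -0.06
0.18 [0.6216 0.0365 0.18  ] 0.1036 [0.6224 0.0312 0.18  ] -0.06
0.19 [0.6184 0.0364 0.19  ] 0.1008 [0.6206 0.0305 0.19  ] -0.06
0.2 [0.6153 0.0364 0.2   ] 0.0979 [0.6188 0.0298 0.2   ] -0.06
```

Fixture estimate: hinge at (0.670, 0.0325), yaw -0.068. The bar fits a door angle of about 0.28 rad, both in position and in its apparent 100 mm length. Now I'll open the door.

```bash
cat >> h.py <<'E'
HX,HY,FY=0.670,0.0325,-0.068
def fx(x,y,z):
    c,s=np.cos(FY),np.sin(FY);return np.array([HX+c*x-s*y,HY+s*x+c*y,z])
def bar(th): return fx(-.165*np.sin(th)-.005*np.cos(th),0,.035+.165*np.cos(th)-.005*np.sin(th))
G=np.array([0,0,-bot.grip_depth])
E
cat > f.py <<'E'
from h import *
th=.283;b=bar(th)
bot.set_gripper(0.4,30)
bot.move_pose(b+[0,0,.06],quat(FY))
hit=bot.move_linear(b+G,0.08,until_force=8);print("hit",hit,bot.read_position(),b+G)
if not hit:
    bot.set_gripper(0,30);print("w",bot.read_gripper_width(),bot.read_ft_force())
    if bot.read_gripper_width()>.08:
        for t in np.linspace(th,1.57,10)[1:]:
            bot.move_linear(bar(t)+G,0.12)
            print(round(t,2),np.round(bot.read_ft_force(),1),round(bot.read_gripper_width(),3))
print(bot.read_position(),bot.read_clock())
snap("side","s1")
E
python3 f.py
```

```text
hit False [0.6197216  0.0359299  0.17398456] [0.61924227 0.03595686 0.17334045]
w 0.12679648619478015 [-0.58743857 -0.18648175  3.63459375]
0.43 [-3.5 -0.6  3.2] 0.126
0.57 [-4.2  1.9  2.5] 0.128
0.71 [ 0.2  3.5 -0.7] 0.125
0.86 [ 0.5  4.2 -1.6] 0.126
1.0 [ 0.   5.6 -0.5] 0.124
1.14 [ 0.1  5.  -1.6] 0.128
1.28 [-0.4  5.5 -1.5] 0.13
1.43 [-0.4  4.6 -1. ] 0.129
1.57 [-1.3  5.5 -1.5] 0.127
[0.50580747 0.04391213 0.01138912] 11.8333
```

```bash
cat > g.py <<'E'
from h import *
b=bar(1.57)+G
print(bot.move_linear(b+[0,0,-.004],0.05,until_force=12),bot.read_position(),np.round(bot.read_ft_force(),1))
bot.set_gripper(0.3)
bot.move_linear(b+[0,0,.09],0.25)
bot.move_pose([0.48,0.04,0.30],quat(np.pi/2+FY))
im,p=snap("wrist","wf3");print(repr(p),bot.read_clock())
import pickle;pickle.dump(p,open("p3.pkl","wb"))
P=[bar(1.57)]+[fx(x,y,.035) for x,y in[(0,-.048),(0,.048),(-.125,-.048),(-.125,.048)]]
im=im[:,:,::-1].copy()
for u in w2pix("wrist",P,p):cv2.circle(im,tuple(np.int32(u.round())),1,(0,0,255),-1)
cv2.imwrite("pics/v5.png",cv2.resize(im[130:400,150:410],None,fx=2.2,fy=2.2,interpolation=cv2.INTER_CUBIC))
E
python3 g.py
```

```text
False [0.50581385 0.04376565 0.00867925] [-3.1  4.2  6.1]
(array([0.47960578, 0.03998203, 0.29883495]), array([ 0.51735893, -0.51634197, -0.48204855,  0.48307339])) 14.4083
```

View pics/v5.png

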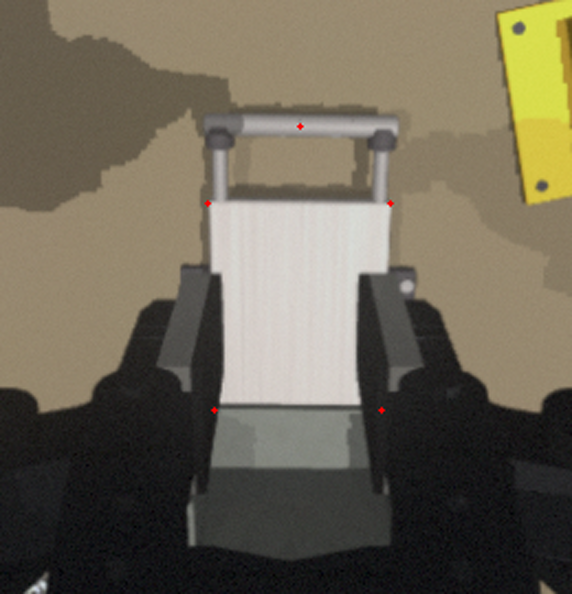

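v5 shows the door fully down. The model's door corners and bar (red dots) land on the real ones to within about 1–2 mm. Now I'll pick and place the plate.

```bash
cat > i.py <<'E'
from h import *
P=np.array([0.4977,-0.2017,0.009]);q=quat(np.pi/2-0.29)
bot.set_gripper(0.4,40)
bot.move_pose(P+[0,0,.08],q)
hit=bot.move_linear(P,0.1,until_force=10);print("hit",hit,bot.read_position(),np.round(bot.read_ft_force(),1))
bot.set_gripper(0,40);print("w",bot.read_gripper_width())
z0=bot.read_position()[2]
bot.move_linear(P+[0,0,.16],0.2);print("w",bot.read_gripper_width(),np.round(bot.read_ft_force(),1),"z0",z0)
T=fx(-.061,0,.035+z0)
bot.move_pose(T+[0,0,.10],quat(np.pi/2+FY))
im,p=snap("wrist","wc");print(bot.read_clock(),T)
im2,_=snap("side","sc")
u=w2pix("side",[T])[0].astype(int);print(u)
c=im2[max(0,u[1]-70):u[1]+60,u[0]-80:u[0]+80]
v=np.hstack([cv2.resize(im[150:420,150:410],(390,405)),cv2.resize(c,(400,405))])
cv2.imwrite("pics/v6.png",v[:,:,::-1])
E
python3 i.py
```

```text
hit False [ 0.49824746 -0.20185719  0.00953547] [0.6 0.3 0. ]
w 0.10318757734785976
w 0.10533819128930734 [-0.5 -0.4 -2.1] z0 0.009847957551281983
19.2 [0.60914098 0.0366448  0.04484796]
[265 199]
```

View pics/v6.png

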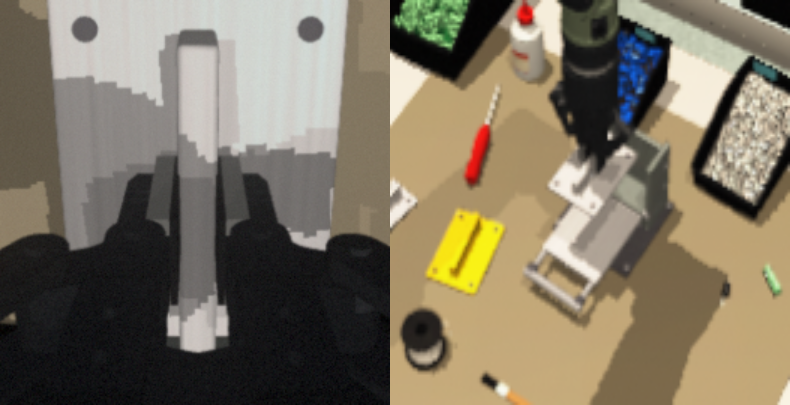

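The plate is held level and aligned (width 0.105). I'll check the rib end offset, then lower.

```bash
cat > j.py <<'E'
from h import *
p=(np.array(bot.read_position()),np.array(bot.read_tool_rot()))
e=pix2w("wrist",[[281.5,171],[281.5,177]],p[0][2]-.0098+.026,p)
c,s=np.cos(FY),np.sin(FY)
d=(e-[HX,HY,0])[:,:2]@np.array([[c,-s],[s,c]]);print("rib front end in fixture (want -.106,0)",d.round(4), p[0])
T=fx(-.061,0,.035+.0098)
hit=bot.move_linear(T+[0,0,-.003],0.06,until_force=5);print(hit,bot.read_position(),T,np.round(bot.read_ft_force(),1))
bot.set_gripper(0.4);print(np.round(bot.read_ft_force(),1))
bot.move_linear(T+[0,0,.12],0.2)
bot.move_pose([0.48,0.04,0.30],quat(np.pi/2+FY))
im,p=snap("wrist","wl");print(bot.read_clock())
im=im[:,:,::-1].copy()
P=[fx(x,y,.041) for x in(-.006,-.116) for y in(-.04,.04)]
for u in w2pix("wrist",P,p):cv2.circle(im,tuple(np.int32(u.round())),1,(0,0,255),-1)
cv2.imwrite("pics/v7.png",cv2.resize(im[130:400,150:410],None,fx=2.2,fy=2.2,interpolation=cv2.INTER_CUBIC))
E
python3 j.py
```

```text
rib front end in fixture (want -.106,0) [[-0.1092 -0.0009]
 [-0.107  -0.0009]] [0.60894518 0.0349093  0.14490511]
True [0.609017   0.03664853 0.04481785] [0.60914098 0.0366448  0.0448    ] [ 0.  -0.2  4.2]
[-0.8  0.1  1.3]
22.7333
```

View pics/v7.png

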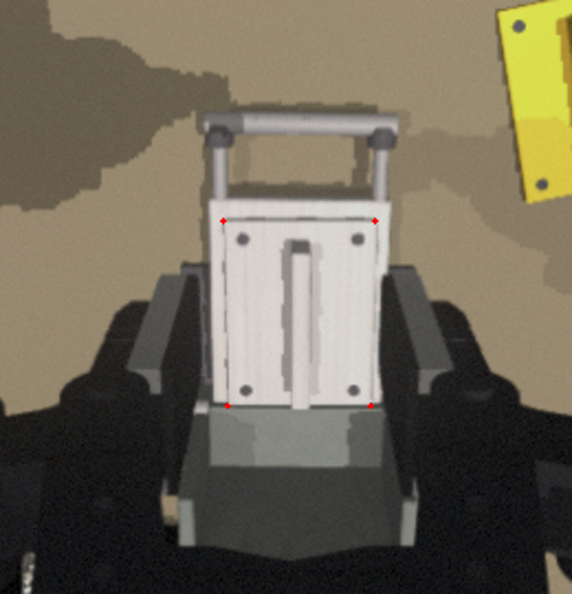

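v7 shows the plate flat, centred and about 6 mm short of the hinge, as planned, with the bar free. Now I'll swing the door shut.

```bash
cat > k.py <<'E'
from h import *
bot.set_gripper(0.3,40)
b=bar(1.57)+G
bot.move_pose(b+[0,0,.09],quat(FY))
print(bot.move_linear(b,0.08,until_force=8))
bot.set_gripper(0,40);print("w",bot.read_gripper_width())
for t in np.r_[np.linspace(1.57,.15,10)[1:],.07,0.]:
    bot.move_linear(bar(t)+G,0.1)
    print(round(t,2),np.round(bot.read_ft_force(),1),round(bot.read_gripper_width(),3))
    if bot.read_gripper_width()<.08:break
print(bot.read_position(),bar(0)+G,bot.read_clock())
im,_=snap("side","s2");im2,_=snap("top","t2")
v=np.hstack([cv2.resize(im[130:240,200:340],(420,330)),cv2.resize(im2[130:220,190:300],(400,330))])
cv2.imwrite("pics/v8.png",v[:,:,::-1])
E
python3 k.py
```

```text
False
w 0.11753697036471322
1.41 [ 1.9  0.5 -2.3] 0.126
1.25 [ 0.3  0.5 -1.9] 0.12
1.1 [-4.3 -0.7  0.7] 0.124
0.94 [-8.3 -1.1  3.5] 0.125
0.78 [-12.8  -1.4  10. ] 0.124
0.62 [-20.   -1.9  21. ] 0.123
0.47 [-15.2  -1.8  25.3] 0.119
0.31 [-7.5 -2.5 19.1] 0.122
0.15 [-2.2 -5.4 11. ] 0.122
0.07 [-1.3 -4.1  8.5] 0.121
0.0 [-5.9 -4.2 11. ] 0.123
[0.66548162 0.03130432 0.1831705 ] [0.66501156 0.03283974 0.1813    ] 30.1667
```

View pics/v8.png

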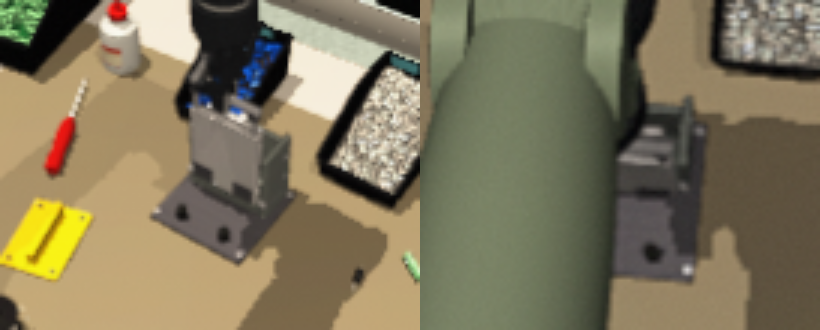

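The door looks shut. I'll press it home gently, release, and look into the chamber.

```bash
cat > l.py <<'E'
from h import *
b=np.array(bot.read_position());a=fx(1,0,0)-fx(0,0,0)
print(bot.move_linear(b+.008*a,0.04,until_force=12),(bot.read_position()-b).round(4),np.round(bot.read_ft_force(),1))
bot.set_gripper(0.3)
bot.move_linear(np.array(bot.read_position())+[0,0,.10],0.15)
bot.move_pose([0.60,0.03,0.38],quat(np.pi/2+FY))
im,p=snap("wrist","we");print(bot.read_clock())
im=im[:,:,::-1].copy()
P=[bar(0),bar(.07),fx(0,-.05,.115),fx(0,.05,.115),fx(.04,-.05,.115),fx(.04,.05,.115)]
for u in w2pix("wrist",P,p):cv2.circle(im,tuple(np.int32(u.round())),0,(0,0,255),-1)
cv2.imwrite("pics/v9.png",cv2.resize(im[130:300,190:390],None,fx=3.5,fy=3.5,interpolation=cv2.INTER_CUBIC))
E
python3 l.py
```

```text
True [-0.0002 -0.0001  0.    ] [-2.3 -0.3  6. ]
33.05
```

View pics/v9.png

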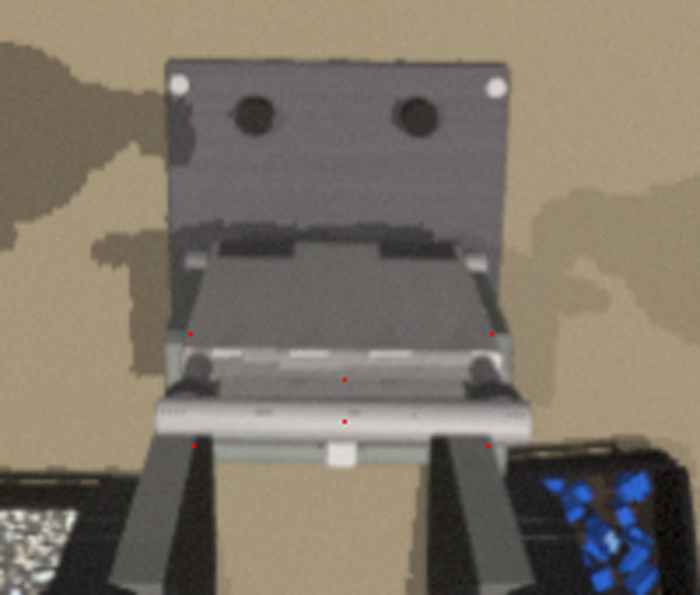

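v9 shows the bar at the predicted shut position (row 421) and a rib end at (341,455). I'll check the plate from more directly above, with predicted points overlaid.

```bash
cat > m.py <<'E'
from h import *
bot.move_pose([0.73,0.03,0.33],quat(np.pi/2+FY))
im,p=snap("wrist","we2");print(bot.read_clock())
P=[bar(0),bar(.07),fx(0,-.04,.143),fx(0,.04,.143),fx(.006,-.04,.143),fx(.006,.04,.143),fx(.026,-.005,.133),fx(.026,.005,.133),fx(.04,-.05,.115),fx(.04,.05,.115)]
U=w2pix("wrist",P,p);c=U.mean(0).astype(int);print(U.round())
x0,y0=max(0,c[0]-90),max(0,c[1]-70)
v=cv2.resize(im[y0:y0+140,x0:x0+180,::-1],None,fx=4,fy=4,interpolation=cv2.INTER_CUBIC)
for u in U:cv2.circle(v,tuple(np.int32((u+.5-[x0,y0])*4)),2,(0,0,255),-1)
cv2.imwrite("pics/v10.png",v)
E
python3 m.py
```

```text
33.7167
[[278. 109.]
 [278.  93.]
 [232. 113.]
 [325. 113.]
 [233. 120.]
 [325. 120.]
 [273. 142.]
 [284. 142.]
 [227. 155.]
 [331. 155.]]
```

View pics/v10.png

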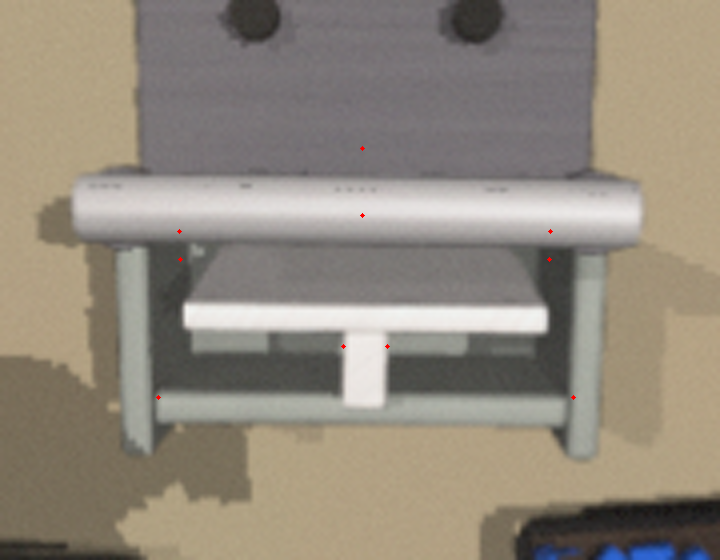

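v10 shows the plate standing on its short edge behind the shut door. It is centred to about 1 mm (edges at 184 and 547, middle predicted at 364). It leans back slightly, at most about 0.14 rad, with the rib against the back wall. All of this is within limits, so I'm handing in.

```bash
python3 -c "
from h import *
print(bot.read_clock(),np.round(bot.read_ft_force(),1)); bot.close_job()"
```

```text
33.7167 [0.6 0.1 0.2]
the job is handed in; nothing more can be done
```

I loaded the larger grey plate into the fixture and handed the job in at 33.7 s; the system reports no verdict.

**What I did:** I pulled the door from about 0.28 rad ajar fully down by its bar. I then laid the plate rib up on the door's middle, about 6 mm short of the hinge, let go of it and swung the door shut.

**Last checks:**
- **Door:** the bar sits where a shut door puts it, to within about 0.01 rad in the picture. The final press moved it no further before the force limit stopped it.
- **Plate:** it stands on its short edge in the chamber, centred to about 1 mm. It leans back at most about 0.14 rad onto the back wall, against the 0.37 rad allowed.
- **Robot:** the gripper is clear above the fixture and the force reading is near zero.

**Less certain:**
- While closing, the wrist force rose briefly to about 30 N (limit 120 N). I put this down to small errors in the arc I followed.
- I did not measure the small plate and the other things again at the end. The arm never went near the small plate, and it passed the rest with clearance.

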